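# Shut down and guard the desktop printer's power

## Task

The desktop 3D printer is on and needs to be made safe for service. Flip the heater switch (the wide flat paddle) off, then turn the rotary isolator off, then push the power supply's bleed plunger fully down and keep it down for a good second and a half before letting it up, and last swing the guard cover fully shut over the isolator. Leave the fan switch (the thin lever with a ball) on, never press the plunger while the isolator is on, and do not disturb the glue pot, printed bracket or steel nut lying about.

Things in the scene. Friction and masses are not known exactly. Their poses are not given: they have to be found in the camera images.
- heater_box: Heater switch box, white, 70 (x) x 60 (y) x 40 mm high, fixed to the desk; a grey 46 x 50 x 4 mm plate on top. Origin: centre of its underside. The box and the fan box may stand in either of two places. Its paddle starts leaning to the box's -x side (on) and goes to its +x side (off), where a small steel stud marks off.
- heater (a joint): Angle of the heater paddle, a black flat paddle 40 mm wide (along the box's y), 8 mm thick, 55 mm long from its hinge. The hinge runs along the box's y, 38 mm above the desk over the box's centre. 0 = on (leans 0.5 rad to -x), 1.0 = off (leans 0.5 rad to +x). An over-centre spring snaps it to the nearer end; it takes about 3 N at the tip.
- heater_tip (a point): Middle of the paddle's top edge, 55 mm from the hinge.
- fan_box: Fan switch box, same white box as the heater's (70 x 60 x 40 mm), fixed. Origin: centre of its underside.
- fan (a joint): Angle of the fan lever, a thin 8 mm steel rod with an 18 mm black ball at its end, hinged like the paddle. 0 = on (leans to the box's -x), 1.0 = off. It starts on and must stay on.
- fan_tip (a point): Near the top of the fan lever's ball, 55 mm from the hinge.
- isolator_box: White isolator box, 110 (x) x 100 (y) x 45 mm high, fixed to the desk. Origin: centre of its underside. On its -x edge two 12 mm square posts (at y +-44 mm), 93 mm high, carry the guard cover's hinge. May stand on the left or on the right.
- isolator (a joint): Angle of the isolator's black handle about the upright axis through the box's centre: hub 38 mm across, one arm 14 mm wide, 50 mm long, 52 to 76 mm above the desk. 0 = on (arm points to the box's +x), 1.571 = off (a quarter clockwise seen from above; arm points to -y, where a steel stud marks off). A spring snaps it to the nearer end; about 4 N at 40 mm from the axis.
- isolator_tip (a point): Point on the isolator's arm 40 mm from the axis, at mid height (64 mm above the desk).
- cover (a joint): Angle of the grey guard cover, a plate 100 mm long, 90 mm wide, 4 mm thick with a 26 mm down-turned front lip. 0 = shut (level, 90 mm above the desk, over the handle), 1.571 = upright, starts at 2.0 to 2.4 (leaning back to the box's -x side, past upright). A stiff hinge holds it wherever it is left; about 1 to 2 N at the edge moves it.
- cover_hinge (a point): Middle of the cover's hinge line, which runs along the isolator box's y, 49 mm to -x of the box's centre, 90 mm above the desk.
- cover_edge (a point): Middle of the cover's free edge, 103 mm from the hinge.
- supply: Aluminium power supply, 98 (x) x 160 (y) x 42 mm high, fixed to the desk. Origin: centre of its underside. The plunger stands in a dark 32 mm collar, 12 mm high, on its top, 45 mm to -y of its centre. May stand on the left or on the right.
- plunger (a joint): Travel of the bleed plunger: 0 = up, 0.012 m = fully down against its stop. Spring: 2 N at first, 7 N at the stop; comes back up by itself.
- plunger_top (a point): Centre of the top of the plunger's black mushroom head (30 mm across), 82 mm above the desk when up.
- glue: Bystander: white glue pot with a black cap, 28 mm across, 90 mm high, loose. Origin: centre of its underside.
- bracket: Bystander: white printed L-shaped bracket, 50 x 40 x 44 mm high, loose. Origin: centre of its underside.
- nut: Bystander: steel round nut, 32 mm across, 14 mm high, loose. Origin: centre of its underside.
There are look-alikes about, which are no part of the job. What is shaped like the isolator_box but red or yellow is not meant. What is shaped like the heater_box but yellow is not meant.

How it is judged (in metres and radians):
On the way, in this order (a step that is already met when the one before it is completed fails the run):
1. the heater paddle is off (value of joint heater above 0.85 rad), for 0.2 s.
2. the isolator is off, with the heater still off (value of joint isolator above 1.4 rad and value of joint heater above 0.85 rad), for 0.2 s.
3. the plunger is held fully down for a second, with the isolator off (value of joint plunger above 0.0105 m and value of joint isolator above 1.4 rad), for 1 s.
4. the cover is shut, with isolator and heater off (all of step 2 and value of joint cover below 0.08 rad), for 0.2 s.
At the end, for the whole second after the job is handed in: Heater paddle off (over 0.85 rad), isolator off (over 1.4 rad), cover shut (under 0.08 rad), fan lever on (under 0.2 rad), plunger up (under 2 mm) (all of step 4 and value of joint fan below 0.2 rad and value of joint plunger below 0.002 m); the robot touches nothing.
It fails at once if the fan switch is pushed off (past half way) (value of joint fan above 0.5 rad).
It fails at once if the plunger is pressed (more than 6 mm) while the isolator is on (value of joint plunger above 0.006 m and value of joint isolator below 0.785 rad).
It fails at once if the glue is moved more than 25 mm (distance of glue from where it was at the start of the episode above 0.025 m).
It fails at once if the bracket is moved more than 25 mm (distance of bracket from where it was at the start of the episode above 0.025 m).
It fails at once if the nut is moved more than 25 mm (distance of nut from where it was at the start of the episode above 0.025 m).
It also fails if it takes over 62 s, if anything falls off the work surface, if the arm or the gripper's body presses on something with over 40 N, if the wrist force passes 120 N, or if a joint passes its speed limit or range.

## Robot

A 6-joint arm with a two-finger parallel gripper is mounted at the origin on the work surface. World frame = base frame: x ahead of the robot, y to its left, z up, the work surface at z = 0. Lengths are in m, angles in degrees, forces in N, time in s.
With the tool pointing down it reaches from about 0.375 to 0.9 m from the base axis. Payload 3.1 kg.
Tool frame: the origin (TCP) lies on the centre line of the jaws, within the pads' length; the fingertips stand 25 mm ahead of it and the grasp point (between the pads) lies 6 mm ahead of it; z points along the fingers, y is the line along which they close (so a half turn about z gives the same grasp; the last joint's range is limited). The gripper opens to 87 mm and grips with 3 to 60 N. Pads are 19 mm wide; open, the fingers measure 117 mm over their backs; the gripper's body (75 mm by 190 mm) begins 51 mm behind the grasp point.
Start: joints at [-83.451, 30.224, 82.088, -0, 67.689, -10.227], TCP at [0.18, -0.598, 0.248] pointing down, gripper open.
Joint ranges: [-176.69, 176.69], [-43.24, 126.21], [12.49, 139.97], [-82, 262], [0, 151.66], [-163.58, 163.58]. Speed limits (degrees/s): [159.86, 159.86, 180, 180, 180, 180].

## Interface

Orientations are given as a 3x3 rotation matrix whose columns are the frame's x, y, z axes.
In Python, from rig import read_state, capture, camera_params, hand_in gives the robot as it stands.
- The arm moves only by the tool apply_moves, never from a script. Its argument "rows" is a list of rows, each an object of numbers: "x", "y", "z": the shift along the tool's x, y, z in mm; "rx", "ry", "rz": the turn, a rotation vector about the tool's x, y, z in units of 6 degrees (1.0 is 6 degrees); "claw": the closure in counts, from 0 (fully open) to 255 (shut). A call has 1 to 10 rows; each row is the pose to reach, as a shift and turn from the pose commanded when the call began, along the tool's axes at that moment; what a row does not reach only later rows make up. A row lasts 1/8 s, in which the tool goes at most 62.5 mm and 10.7 degrees, less where a joint would pass 70% of its speed; a pose out of reach is approached as far as the arm can. A call with a gripper value outside its range is refused whole. The fingers move at their own pace and stop on an object; the grip force is fixed at half the most. Time passes only in rows, so rows that repeat a pose let the fingers close. It gives the time, the measured TCP pose, the force, the opening and the grip force at its end, in the units of the state.
- read_state(): the state, without advancing time (a new reading comes with each control period).
- capture(name): name is "scene" or "top" or "wrist"; returns (picture, depth): 384x512x3 uint8, red, green, blue; 384x512 float32, m along the optical axis (not along the pixel's ray), 0 where there is no reading.
- camera_params(name): a dict with "fx", "fy", "cx", "cy" (pixels), "xyz" and "orientation" of the camera in the world. Camera axes: x right, y up, looking along -z (the intrinsics and any distortion apply to the point x, -y, -z); pixel columns grow to the right and rows downward; lengths in m; the calibration is good to about 2 mm. A picture is of the moment at which its call begins: read the wrist's pose just before it. camera_params takes no time and is no camera call; for the wrist camera it gives the pose at the moment of the call.
- hand_in(): hands the job in; it is judged then, once.
The state is a dict: "time_s": time; "joint_positions": joint angles; "qvel": joint speeds; "tau": joint torques, N m; "position": TCP position; "tcp_rot": TCP orientation; "force": force on the tool from outside, world axes, zero at the start; "moment": the same for the moment, N m; "opening": opening from 0.0 (shut) to 1.0 (fully open); "grasp_force": force on a finger pad.
Only numpy, scipy, OpenCV 4.12 (cv2) and the standard library are available. Lean on these libraries where they do the work, as an engineer would, in place of code of your own. Each camera call takes 0.05 s, during which the arm holds its last target. There are 200 camera calls.

## Working session

There is one attempt and no reset: what is moved stays moved. The work goes in short steps, Python scripts to look and compute and a tool call to move; the robot and the scene stay as the last step left them, time stands still between calls to the robot, and variables do not carry over. Pictures are saved under pics/ and viewed, at most 10 in all, crops included, and the job is handed in when it is done.

Besides the shell and the picture viewer there is one more tool, called after "Emit:" as name([rows], argument=value, ...), one row to a line, values as JSON. apply_moves: Moves the arm, as the interface text tells. Its arguments: {"type":"object","properties":{"rows":{"type":"array"}},"required":["rows"]}

```bash
mkdir -p pics; ls; cat > h.py <<'E'
import numpy as np, cv2
from rig import *
def pts(name):
    im,d=capture(name); p=camera_params(name)
    v,u=np.mgrid[0:384,0:512]
    x=(u-p['cx'])/p['fx']*d; y=(v-p['cy'])/p['fy']*d
    P=np.stack([x,-y,-d],-1)@np.array(p['orientation']).T+np.array(p['xyz'])
    P[d==0]=np.nan
    return im,d,P
E
python3 - <<'E'
from h import *
for n in('top','scene'):
    im,d,P=pts(n); np.savez('pics/%s0.npz'%n,im=im,d=d,P=P)
    cv2.imwrite('pics/%s0.png'%n,cv2.resize(im[:,:,::-1],(800,600)))
    p=camera_params(n);print(n,p)
print(read_state())
E
```

```text
pics
top {'fx': 388.60287367967504, 'fy': 388.60287367967504, 'cx': 258.2115120611787, 'cy': 190.94832677305888, 'xyz': array([ 0.38419765, -0.01361234,  1.36171774]), 'orientation': array([[-0.0107284 ,  0.98794157, -0.15445503],
       [-0.99985452, -0.00855035,  0.01475892],
       [ 0.01326031,  0.1545909 ,  0.98788958]])}
scene {'fx': 498.67122262771227, 'fy': 498.67122262771227, 'cx': 253.28869169482005, 'cy': 197.6958521163347, 'xyz': array([1.27380418, 0.65509727, 0.95682845]), 'orientation': array([[-0.71942781, -0.44338142,  0.53463684],
       [ 0.69432346, -0.47948187,  0.53666756],
       [ 0.01840024,  0.75730446,  0.65280271]])}
{'time_s': 0.1, 'joint_positions': array([-8.34517462e+01,  3.02741386e+01,  8.21490706e+01, -1.67340839e-04,
        6.76895898e+01, -1.02272955e+01]), 'qvel': array([-0.07158308, -0.09578768, -0.05930699, -0.02523914, -0.01686482,
        0.02125025]), 'tau': array([-2.20336033e-04, -4.40985739e+01, -1.77150089e+01,  6.34259032e-02,
        5.33749640e-02, -4.86072213e-05]), 'position': array([ 0.18034606, -0.59777538,  0.24666395]), 'tcp_rot': array([[ 9.57442472e-01,  2.88624083e-01, -2.27196350e-04],
       [ 2.88623964e-01, -9.57440538e-01,  1.95556164e-03],
       [ 3.46895188e-04, -1.93791208e-03, -9.99998062e-01]]), 'force': array([-0.9495647 , -0.18755978, -0.39899048]), 'moment': array([0.07086376, 0.01478952, 0.02002466]), 'grasp_force': 0.0, 'opening': 0.9994549949757157}
```

View pics/top0.png

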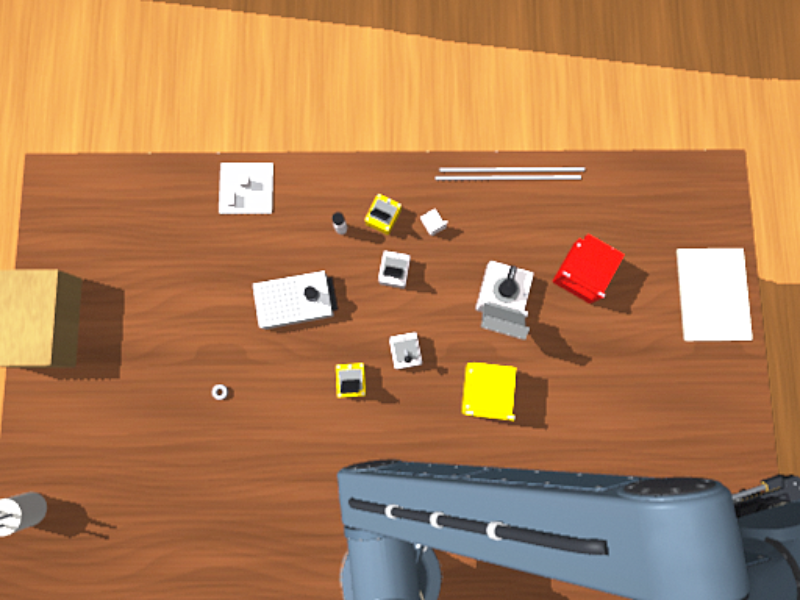

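View pics/scene0.png

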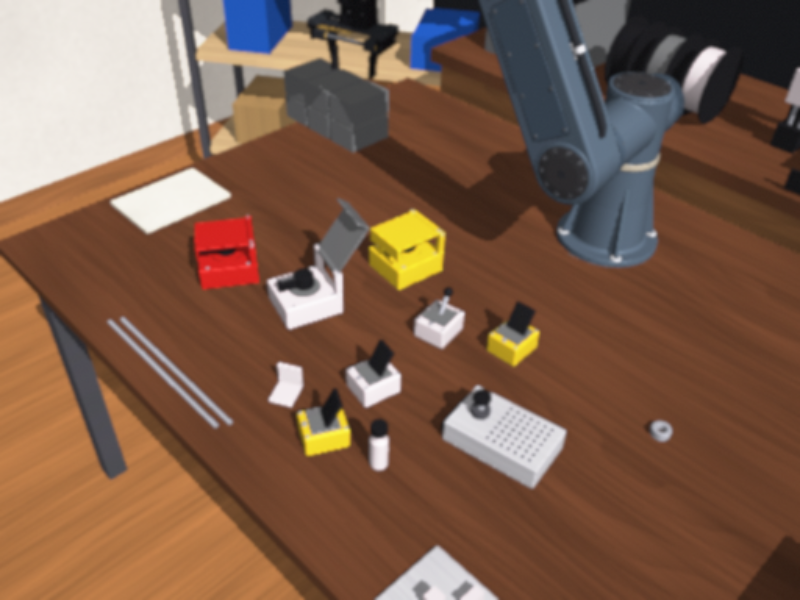

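The top view (800x600) shows the white heater box at (395,268), the fan box at (405,350), the isolator at (507,290) with its cover leaning toward the robot, and the supply at (293,299) with its plunger at (312,293). The glue is at (339,222), the bracket at (433,221) and the nut at (220,392). Next I'll measure their poses.

```bash
cat > m.py <<'E'
from h import *
z=np.load('pics/top0.npz'); im,P=z['im'],z['P']; p=camera_params('top')
R=np.array(p['orientation']);c=np.array(p['xyz'])
def ray(u,v,h):
    d=R@np.array([(u-p['cx'])/p['fx'],-(v-p['cy'])/p['fy'],-1]); return c+d*(h-c[2])/d[2]
def box(name,u,v,w,hmin,hmax,h):
    u/=1.5625;v/=1.5625
    V,U=np.mgrid[0:384,0:512]
    m=(abs(U-u)<w)&(abs(V-v)<w)&(P[...,2]>hmin)&(P[...,2]<hmax)
    m=m.astype(np.uint8); n,l,s,ce=cv2.connectedComponentsWithStats(m)
    k=1+np.argmax(s[1:,4]); 
    q=P[l==k]; rect=cv2.minAreaRect((q[:,:2]*1000).astype(np.float32))
    print(name,s[k,4],'rect',np.round(rect,1) if 0 else rect,'z',np.median(q[:,2]).round(4), q[:,2].max().round(4))
box('heater',395,268,22,.025,.055,.04)
box('fan',405,350,22,.025,.055,.04)
box('iso',507,290,35,.03,.05,.045)
box('supply',293,299,45,.025,.05,.042)
box('plung',312,293,14,.065,.1,.08)
box('glue',339,222,14,.075,.12,.09)
box('brk',433,221,14,.015,.07,.04)
box('nut',220,392,14,.007,.04,.014)
box('handle',507,285,20,.06,.083,.07)
box('cover',507,310,28,.1,.25,.1)
box('paddle',395,268,16,.06,.12,.08)
E
python3 m.py
python3 - <<'E'
import cv2
im=cv2.imread('pics/top0.png')
import numpy as np
z=np.load('pics/top0.npz')['im'][:,:,::-1]
c=z[120:250,150:370]; cv2.imwrite('pics/crop.png',cv2.resize(c,None,fx=3.6,fy=3.6,interpolation=2))
E
```

```text
heater 291 rect ((661.9605102539062, -13.673446655273438), (59.89282989501953, 70.68914794921875), 79.41302490234375) z 0.0432 0.0545
fan 333 rect ((479.3214111328125, -36.785194396972656), (70.048828125, 59.636680603027344), 10.46296501159668) z 0.0435 0.0525
iso 457 rect ((612.7734985351562, -259.610107421875), (100.24844360351562, 102.9308090209961), 73.41525268554688) z 0.046 0.05
supply 1266 rect ((594.3729248046875, 211.27127075195312), (99.21613311767578, 160.60321044921875), 10.323263168334961) z 0.0435 0.05
plung 62 rect ((602.1972045898438, 166.59890747070312), (26.244319915771484, 28.248254776000977), 26.88153076171875) z 0.0833 0.0875
glue 54 rect ((761.6580200195312, 108.03263854980469), (24.07792091369629, 24.247657775878906), 29.41737174987793) z 0.091 0.0958
brk 38 rect ((756.6317138671875, -113.40678405761719), (7.356355667114258, 37.2773323059082), 27.270139694213867) z 0.0418 0.0503
nut 59 rect ((396.0013122558594, 370.473388671875), (30.519372940063477, 30.483230590820312), 89.2652587890625) z 0.0146 0.0218
handle 146 rect ((623.1136474609375, -258.4057922363281), (35.11483383178711, 65.04151153564453), 85.85897064208984) z 0.077 0.0825
cover 439 rect ((531.5414428710938, -235.2929229736328), (89.86429595947266, 63.31431198120117), 73.13038635253906) z 0.1744 0.1932
paddle 57 rect ((645.1528930664062, -10.942169189453125), (38.7031364440918, 22.52475357055664), 77.1501693725586) z 0.0834 0.093
```

View pics/crop.png

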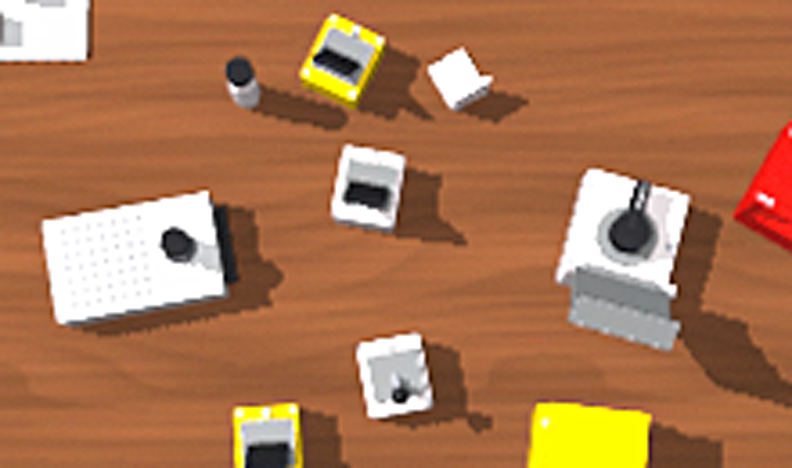

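The crop shows the paddle and cover both leaning toward the robot side, and the isolator arm pointing to its box's +x. Sizes and heights agree with the spec. Next: the cover angle and the first moves.

```bash
cat > g.py <<'E'
from h import *
F={'H':(.662,-.0137,-10.6),'I':(.6094,-.2586,-16.6),'S':(.5944,.2113,10.3),'W':(0,0,0)}
def rows(wps):
    """wps: (frame, lx, ly, z_tip); tool yaw = frame yaw"""
    s=read_state(); p=s['position']; R=s['tcp_rot']
    print('at',p.round(4),'yaw',np.degrees(np.arctan2(R[1,0],R[0,0])).round(2),'f',s['force'].round(1),'t',s['time_s'],'open',s['opening'])
    from scipy.spatial.transform import Rotation as Ro
    for f,lx,ly,zt in wps:
        x,y,a=F[f]; a=np.radians(a); c,sn=np.cos(a),np.sin(a)
        t=np.array([x+c*lx-sn*ly,y+sn*lx+c*ly,zt+.025])
        d=R.T@(t-p)*1000
        G=np.array([[c,sn,0],[sn,-c,0],[0,0,-1]])
        rv=Ro.from_matrix(R.T@G).as_rotvec(degrees=True)/6
        print(f,d.round(1),'rv',rv.round(2),'world',t.round(3))
def loc(f,P):
    x,y,a=F[f];a=np.radians(a);c,sn=np.cos(a),np.sin(a)
    d=P-np.array([x,y,0]); return np.stack([c*d[...,0]+sn*d[...,1],-sn*d[...,0]+c*d[...,1],d[...,2]],-1)
E
python3 - <<'E'
from g import *
z=np.load('pics/top0.npz');L=loc('I',z['P'])
m=(L[...,2]>.1)&(abs(L[...,0])<.15)&(abs(L[...,1])<.055); q=L[m]
A=np.polyfit(q[:,2],q[:,0],1); print('cover angle',np.pi/2+np.arctan(-A[0]),'x at .09',np.polyval(A,.09),'y',q[:,1].min(),q[:,1].max(),'xmin',q[:,0].min(),'zmax',np.percentile(q[:,2],98))
m=(L[...,2]>.07)&(L[...,2]<.085)&(abs(L[...,0])<.06)&(abs(L[...,1])<.035);q=L[m]
for a,b in((-.025,.02),(.025,.06)):
    k=q[(q[:,0]>a)&(q[:,0]<b)];print('handle y',k[:,1].min(),k[:,1].max(),k[:,0].min(),k[:,0].max())
rows([('H',-.065,0,.25),('H',-.065,0,.07)])
E
```

```text
cover angle 2.0625170987695007 x at .09 -0.052210747915689075 y -0.0446993410739608 0.04512781662285245 xmin -0.11300735289994211 zmax 0.19036826925880657
handle y -0.017651210041104717 0.017792162201715936 -0.018241263080061677 0.01983740662552008
handle y -0.006924517463085802 0.0072995917725815875 0.02558369547449708 0.04752305056257241
at [ 0.1803 -0.5978  0.2467] yaw 16.78 f [-0.9 -0.2 -0.4] t 0.1 open 0.9994549949757157
H [ 572.  -450.1  -27.3] rv [-0.02  0.    4.56] world [ 0.598 -0.002  0.275]
H [ 572.  -449.8  152.7] rv [-0.02  0.    4.56] world [ 0.598 -0.002  0.095]
```

Emit:
apply_moves([
  {"x": 0,"y": 0,"z": -40,"rz": 0,"claw": 255},
  {"x": 40,"y": -30,"z": -40,"rz": 0.5,"claw": 255},
  {"x": 90,"y": -70,"z": -40,"rz": 1,"claw": 255},
  {"x": 140,"y": -110,"z": -40,"rz": 1.5,"claw": 255},
  {"x": 190,"y": -150,"z": -40,"rz": 2,"claw": 255},
  {"x": 240,"y": -190,"z": -40,"rz": 2.5,"claw": 255},
  {"x": 290,"y": -230,"z": -40,"rz": 3,"claw": 255},
  {"x": 335,"y": -265,"z": -40,"rz": 3.5,"claw": 255},
  {"x": 380,"y": -300,"z": -40,"rz": 4,"claw": 255},
  {"x": 425,"y": -335,"z": -40,"rz": 4.56,"claw": 255},
])

```text
validation failed for argument at $.ro...
```

```bash
python3 -c "
from g import *
rows([('H',-.065,0,.25),('H',-.065,0,.07)])"
```

```text
at [ 0.1803 -0.5978  0.2467] yaw 16.78 f [-0.9 -0.2 -0.4] t 0.1 open 0.9994549949757157
H [ 572.  -450.1  -27.3] rv [-0.02  0.    4.56] world [ 0.598 -0.002  0.275]
H [ 572.  -449.8  152.7] rv [-0.02  0.    4.56] world [ 0.598 -0.002  0.095]
```

Emit:
apply_moves([
  {"x": 0,"y": 0,"z": -40,"rx": 0,"ry": 0,"rz": 0,"claw": 255},
])

```text
time_s: 0.22
position: [0.18, -0.5958, 0.2838]
tcp_rot: [[0.957, 0.288, -0.001], [0.288, -0.957, 0.01], [0.002, -0.01, -1.0]]
force: [0.3, -0.5, 0.0]
opening: 0.948
grasp_force: 0.0
```

Emit:
apply_moves([
  {"x": 45,"y": -35,"z": 0,"rx": 0,"ry": 0,"rz": 0.5,"claw": 255},
  {"x": 90,"y": -70,"z": 0,"rx": 0,"ry": 0,"rz": 1,"claw": 255},
  {"x": 135,"y": -105,"z": 0,"rx": 0,"ry": 0,"rz": 1.5,"claw": 255},
  {"x": 180,"y": -140,"z": 0,"rx": 0,"ry": 0,"rz": 2,"claw": 255},
  {"x": 225,"y": -175,"z": 0,"rx": 0,"ry": 0,"rz": 2.5,"claw": 255},
  {"x": 270,"y": -210,"z": 0,"rx": 0,"ry": 0,"rz": 3,"claw": 255},
  {"x": 315,"y": -245,"z": 0,"rx": 0,"ry": 0,"rz": 3.5,"claw": 255},
  {"x": 360,"y": -280,"z": 0,"rx": 0,"ry": 0,"rz": 4,"claw": 255},
  {"x": 405,"y": -315,"z": 0,"rx": 0,"ry": 0,"rz": 4.3,"claw": 255},
  {"x": 450,"y": -350,"z": 0,"rx": 0,"ry": 0,"rz": 4.56,"claw": 255},
])

```text
time_s: 1.48
position: [0.5109, -0.1317, 0.2873]
tcp_rot: [[0.983, -0.185, -0.0], [-0.185, -0.983, 0.0], [-0.0, 0.0, -1.0]]
force: [0.5, -0.7, 0.6]
opening: 0.006
grasp_force: 0.0
```

```bash
python3 -c "
from g import *
rows([('H',-.065,0,.25),('H',-.065,0,.07)])"
```

```text
at [ 0.5109 -0.1317  0.2873] yaw -10.64 f [ 0.5 -0.7  0.6] t 1.475 open 0.005934896670536353
H [  61.7 -143.8   12.3] rv [ 0.    0.   -0.01] world [ 0.598 -0.002  0.275]
H [  61.8 -143.8  192.3] rv [ 0.    0.   -0.01] world [ 0.598 -0.002  0.095]
```

Emit:
apply_moves([
  {"x": 25,"y": -55,"z": 0,"rx": 0,"ry": 0,"rz": 0,"claw": 255},
  {"x": 50,"y": -110,"z": 0,"rx": 0,"ry": 0,"rz": 0,"claw": 255},
  {"x": 58,"y": -138,"z": 40,"rx": 0,"ry": 0,"rz": 0,"claw": 255},
  {"x": 58,"y": -138,"z": 100,"rx": 0,"ry": 0,"rz": 0,"claw": 255},
  {"x": 58,"y": -138,"z": 150,"rx": 0,"ry": 0,"rz": 0,"claw": 255},
  {"x": 58,"y": -138,"z": 190,"rx": 0,"ry": 0,"rz": 0,"claw": 255},
  {"x": 58,"y": -138,"z": 190,"rx": 0,"ry": 0,"rz": 0,"claw": 255},
  {"x": 58,"y": -138,"z": 190,"rx": 0,"ry": 0,"rz": 0,"claw": 255},
])

```text
time_s: 2.48
position: [0.5935, -0.0086, 0.0986]
tcp_rot: [[0.983, -0.184, 0.002], [-0.184, -0.983, -0.0], [0.002, 0.0, -1.0]]
force: [-0.5, -1.0, -0.0]
opening: 0.009
grasp_force: 0.0
```

```bash
python3 -c "
from g import *
rows([('H',-.065,0,.07),('H',.004,0,.07)])"
```

```text
at [ 0.5935 -0.0086  0.0986] yaw -10.59 f [-0.5 -1.  -0. ] t 2.475 open 0.009224299012341584
H [ 3.2 -7.6  3.6] rv [ 0.   -0.02  0.  ] world [ 0.598 -0.002  0.095]
H [72.2 -7.6  3.7] rv [ 0.   -0.02  0.  ] world [ 0.666 -0.014  0.095]
```

Settled well. Now push the paddle, then back off a little.

Emit:
apply_moves([
  {"x": 10,"y": -7,"z": 4,"rx": 0,"ry": 0,"rz": 0,"claw": 255},
  {"x": 25,"y": -7,"z": 4,"rx": 0,"ry": 0,"rz": 0,"claw": 255},
  {"x": 40,"y": -7,"z": 4,"rx": 0,"ry": 0,"rz": 0,"claw": 255},
  {"x": 52,"y": -7,"z": 4,"rx": 0,"ry": 0,"rz": 0,"claw": 255},
  {"x": 62,"y": -7,"z": 4,"rx": 0,"ry": 0,"rz": 0,"claw": 255},
  {"x": 70,"y": -7,"z": 4,"rx": 0,"ry": 0,"rz": 0,"claw": 255},
  {"x": 74,"y": -7,"z": 4,"rx": 0,"ry": 0,"rz": 0,"claw": 255},
  {"x": 74,"y": -7,"z": 4,"rx": 0,"ry": 0,"rz": 0,"claw": 255},
])

```text
time_s: 3.48
position: [0.6623, -0.0142, 0.0937]
tcp_rot: [[0.983, -0.183, -0.011], [-0.183, -0.983, 0.002], [-0.011, 0.0, -1.0]]
force: [-8.8, 1.5, 9.5]
opening: 0.006
grasp_force: 6.3
```

```bash
python3 - <<'E'
from g import *
s=read_state(); print(loc('H',s['position']))
im,d,P=pts('scene'); L=loc('H',P); m=(abs(L[...,0])<.06)&(abs(L[...,1])<.03)&(L[...,2]>.05)&(L[...,2]<.1)&(im.max(-1)<60)
print(m.sum(),np.percentile(L[m],[2,50,98],axis=0).round(3) if m.any() else 0)
rows([('H',-.03,0,.07),('H',-.03,0,.25),('I',.042,.034,.25)])
E
```

```text
[ 0.00033331 -0.000409    0.09365326]
133 [[-0.003 -0.015  0.054]
 [ 0.011  0.009  0.084]
 [ 0.025  0.023  0.098]]
at [ 0.6623 -0.0142  0.0937] yaw -10.56 f [-9.2  1.2  8.6] t 3.525 open 0.005863392934449931
H [-30.4  -0.4  -1. ] rv [0.   0.11 0.01] world [ 0.633 -0.008  0.095]
H [ -32.4   -0.4 -181. ] rv [0.   0.11 0.01] world [ 0.633 -0.008  0.275]
I [  36.1  220.6 -181.7] rv [0.01 0.11 1.01] world [ 0.659 -0.238  0.275]
```

Emit:
apply_moves([
  {"x": -20,"y": 0,"z": 0,"rx": 0,"ry": 0,"rz": 0,"claw": 255},
  {"x": -25,"y": 0,"z": -50,"rx": 0,"ry": 0,"rz": 0,"claw": 255},
  {"x": -25,"y": 0,"z": -110,"rx": 0,"ry": 0,"rz": 0,"claw": 255},
  {"x": -15,"y": 30,"z": -160,"rx": 0,"ry": 0,"rz": 0.2,"claw": 255},
  {"x": 0,"y": 80,"z": -180,"rx": 0,"ry": 0,"rz": 0.4,"claw": 255},
  {"x": 15,"y": 130,"z": -180,"rx": 0,"ry": 0,"rz": 0.7,"claw": 255},
  {"x": 25,"y": 180,"z": -180,"rx": 0,"ry": 0,"rz": 1,"claw": 255},
  {"x": 32,"y": 221,"z": -180,"rx": 0,"ry": 0,"rz": 1,"claw": 255},
  {"x": 32,"y": 221,"z": -180,"rx": 0,"ry": 0,"rz": 1,"claw": 255},
  {"x": 32,"y": 221,"z": -180,"rx": 0,"ry": 0,"rz": 1,"claw": 255},
])

```text
time_s: 4.78
position: [0.6575, -0.2379, 0.2733]
tcp_rot: [[0.958, -0.286, -0.0], [-0.286, -0.958, 0.001], [-0.0, -0.001, -1.0]]
force: [-0.5, 0.2, -0.6]
opening: 0.002
grasp_force: 0.0
```

```bash
python3 - <<'E'
from g import *
im,d,P=pts('scene'); L=loc('H',P); m=(abs(L[...,0])<.06)&(abs(L[...,1])<.03)&(L[...,2]>.05)&(L[...,2]<.1)&(im.max(-1)<60)
print(m.sum(),np.percentile(L[m],[2,50,98],axis=0).round(3) if m.any() else 0)
rows([('I',.042,.034,.25),('I',.042,.034,.06)])
E
```

```text
47 [[ 0.004 -0.011  0.053]
 [ 0.022  0.018  0.084]
 [ 0.026  0.024  0.089]]
at [ 0.6576 -0.2371  0.2734] yaw -16.54 f [ 0.2 -0.4 -0.1] t 4.825 open 0.004162931119198417
I [ 2.   0.3 -1.6] rv [-0.01  0.    0.01] world [ 0.659 -0.238  0.275]
I [  2.1   0.5 188.4] rv [-0.01  0.    0.01] world [ 0.659 -0.238  0.085]
```

The paddle is off (its top sits at local +x 22–26 mm). Now I descend beside the handle.

Emit:
apply_moves([
  {"x": 2,"y": 0,"z": 50,"rx": 0,"ry": 0,"rz": 0,"claw": 255},
  {"x": 2,"y": 0,"z": 110,"rx": 0,"ry": 0,"rz": 0,"claw": 255},
  {"x": 2,"y": 0,"z": 150,"rx": 0,"ry": 0,"rz": 0,"claw": 255},
  {"x": 2,"y": 0,"z": 175,"rx": 0,"ry": 0,"rz": 0,"claw": 255},
  {"x": 2,"y": 0,"z": 187,"rx": 0,"ry": 0,"rz": 0,"claw": 255},
  {"x": 2,"y": 0,"z": 187,"rx": 0,"ry": 0,"rz": 0,"claw": 255},
])

```text
time_s: 5.58
position: [0.6595, -0.2376, 0.0862]
tcp_rot: [[0.959, -0.284, -0.001], [-0.284, -0.959, 0.001], [-0.001, -0.0, -1.0]]
force: [-0.0, -0.8, 0.1]
opening: 0.004
grasp_force: 0.0
```

```bash
python3 - <<'E'
from g import *
z=.06
rows([('I',.042,.020,z),('I',.045,-.011,z),('I',.035,-.03,z),('I',.020,-.037,z),('I',.0155,-.037,z)])
E
```

```text
at [ 0.6595 -0.2376  0.0862] yaw -16.51 f [-0.  -0.8  0.1] t 5.575 open 0.0036706424391309473
I [-0.  14.4  1.2] rv [-0.    0.01  0.02] world [ 0.655 -0.251  0.085]
I [ 2.9 45.4  1.2] rv [-0.    0.01  0.02] world [ 0.649 -0.282  0.085]
I [-7.1 64.4  1.2] rv [-0.    0.01  0.02] world [ 0.634 -0.297  0.085]
I [-22.1  71.4   1.2] rv [-0.    0.01  0.02] world [ 0.618 -0.3    0.085]
I [-26.6  71.4   1.2] rv [-0.    0.01  0.02] world [ 0.614 -0.298  0.085]
```

Emit:
apply_moves([
  {"x": 0,"y": 14,"z": 0,"rx": 0,"ry": 0,"rz": 0,"claw": 255},
  {"x": 2,"y": 30,"z": 0,"rx": 0,"ry": 0,"rz": 0,"claw": 255},
  {"x": 3,"y": 45,"z": 0,"rx": 0,"ry": 0,"rz": 0,"claw": 255},
  {"x": -2,"y": 56,"z": 0,"rx": 0,"ry": 0,"rz": 0,"claw": 255},
  {"x": -8,"y": 65,"z": 0,"rx": 0,"ry": 0,"rz": 0,"claw": 255},
  {"x": -16,"y": 70,"z": 0,"rx": 0,"ry": 0,"rz": 0,"claw": 255},
  {"x": -23,"y": 72,"z": 0,"rx": 0,"ry": 0,"rz": 0,"claw": 255},
  {"x": -28,"y": 72,"z": 0,"rx": 0,"ry": 0,"rz": 0,"claw": 255},
  {"x": -28,"y": 72,"z": 0,"rx": 0,"ry": 0,"rz": 0,"claw": 255},
])

```text
time_s: 6.7
position: [0.6133, -0.3004, 0.0869]
tcp_rot: [[0.958, -0.285, 0.004], [-0.285, -0.958, -0.002], [0.004, 0.001, -1.0]]
force: [3.1, -2.4, -2.3]
opening: 0.009
grasp_force: 1.9
```

```bash
python3 - <<'E'
from g import *
s=read_state(); print(loc('I',s['position']))
rows([('I',.035,-.037,.06),('I',.035,-.037,.25),('S',0,-.045,.25)])
E
```

```text
[ 0.01568718 -0.03896514  0.08693616]
at [ 0.6133 -0.3004  0.0869] yaw -16.57 f [ 3.1 -2.4 -2.3] t 6.7 open 0.008705799105348223
I [19.3 -2.   2. ] rv [ 0.01 -0.04  0.01] world [ 0.632 -0.304  0.085]
I [  20.1   -1.7 -188. ] rv [ 0.01 -0.04  0.01] world [ 0.632 -0.304  0.275]
S [-142.9 -444.7 -189.2] rv [ 0.02 -0.04 -4.48] world [0.602 0.167 0.275]
```

Emit:
apply_moves([
  {"x": 15,"y": 0,"z": 0,"rx": 0,"ry": 0,"rz": 0,"claw": 255},
  {"x": 20,"y": 0,"z": -50,"rx": 0,"ry": 0,"rz": 0,"claw": 255},
  {"x": 20,"y": 0,"z": -110,"rx": 0,"ry": 0,"rz": 0,"claw": 255},
  {"x": 10,"y": -10,"z": -165,"rx": 0,"ry": 0,"rz": 0,"claw": 255},
  {"x": 0,"y": -50,"z": -188,"rx": 0,"ry": 0,"rz": -0.5,"claw": 255},
  {"x": -18,"y": -105,"z": -188,"rx": 0,"ry": 0,"rz": -1,"claw": 255},
  {"x": -36,"y": -160,"z": -188,"rx": 0,"ry": 0,"rz": -1.5,"claw": 255},
  {"x": -54,"y": -215,"z": -188,"rx": 0,"ry": 0,"rz": -2,"claw": 255},
  {"x": -72,"y": -270,"z": -188,"rx": 0,"ry": 0,"rz": -2.5,"claw": 255},
  {"x": -90,"y": -320,"z": -188,"rx": 0,"ry": 0,"rz": -3,"claw": 255},
])

```text
time_s: 7.95
position: [0.6159, 0.0351, 0.2745]
tcp_rot: [[1.0, 0.028, -0.002], [0.028, -1.0, 0.0], [-0.002, -0.0, -1.0]]
force: [0.3, -1.4, 0.0]
opening: 0.008
grasp_force: 0.0
```

```bash
python3 - <<'E'
from g import *
im,d,P=pts('top'); L=loc('I',P)
m=(L[...,2]>.06)&(L[...,2]<.085)&(abs(L[...,0])<.06)&(abs(L[...,1])<.06)&(im.max(-1)<90);q=L[m]
print(q.min(0),q.max(0)); k=q[q[:,1]<-.025]; print('arm',len(k),k[:,0].min(),k[:,0].max())
k=q[q[:,0]>.025]; print('old arm',len(k))
rows([('S',0,-.045,.25),('S',0,-.045,.09)])
E
```

```text
[-0.01867812 -0.04909137  0.06016149] [0.01418005 0.01846701 0.08489156]
arm 16 -0.006957115124096091 0.004312033363758747
old arm 0
at [0.6144 0.042  0.2745] yaw 1.91 f [-1.1  3.   0.1] t 8.0 open 0.0034124927675688744
S [  -7.8 -125.3    0.3] rv [-0.06  0.03 -1.4 ] world [0.602 0.167 0.275]
S [  -7.3 -124.3  160.3] rv [-0.06  0.03 -1.4 ] world [0.602 0.167 0.115]
```

The isolator is off (its arm points to -y). On to above the plunger.

Emit:
apply_moves([
  {"x": -3,"y": -55,"z": 0,"rx": 0,"ry": 0,"rz": -0.6,"claw": 255},
  {"x": -6,"y": -110,"z": 0,"rx": 0,"ry": 0,"rz": -1.2,"claw": 255},
  {"x": -7,"y": -121,"z": 60,"rx": 0,"ry": 0,"rz": -1.4,"claw": 255},
  {"x": -7,"y": -121,"z": 110,"rx": 0,"ry": 0,"rz": -1.4,"claw": 255},
  {"x": -7,"y": -121,"z": 155,"rx": 0,"ry": 0,"rz": -1.4,"claw": 255},
  {"x": -7,"y": -121,"z": 155,"rx": 0,"ry": 0,"rz": -1.4,"claw": 255},
  {"x": -7,"y": -121,"z": 155,"rx": 0,"ry": 0,"rz": -1.4,"claw": 255},
])

```text
time_s: 8.88
position: [0.608, 0.1534, 0.121]
tcp_rot: [[0.985, 0.171, 0.002], [0.171, -0.985, 0.0], [0.002, 0.0, -1.0]]
force: [-0.5, 0.1, 0.3]
opening: 0.003
grasp_force: 0.0
```

```bash
python3 - <<'E'
from g import *
rows([('S',0,-.045,.09),('S',0,-.045,.069)])
E
```

```text
at [0.608  0.1534 0.121 ] yaw 9.82 f [-0.5  0.1  0.3] t 8.875 open 0.0026140847171423082
S [ -3.2 -14.3   6. ] rv [ 0.   -0.02 -0.08] world [0.602 0.167 0.115]
S [ -3.2 -14.3  27. ] rv [ 0.   -0.02 -0.08] world [0.602 0.167 0.094]
```

Emit:
apply_moves([
  {"x": -3,"y": -14,"z": 0,"rx": 0,"ry": 0,"rz": 0,"claw": 255},
  {"x": -3,"y": -14,"z": 8,"rx": 0,"ry": 0,"rz": 0,"claw": 255},
  {"x": -3,"y": -14,"z": 16,"rx": 0,"ry": 0,"rz": 0,"claw": 255},
  {"x": -3,"y": -14,"z": 24,"rx": 0,"ry": 0,"rz": 0,"claw": 255},
  {"x": -3,"y": -14,"z": 28,"rx": 0,"ry": 0,"rz": 0,"claw": 255},
  {"x": -3,"y": -14,"z": 28,"rx": 0,"ry": 0,"rz": 0,"claw": 255},
  {"x": -3,"y": -14,"z": 28,"rx": 0,"ry": 0,"rz": 0,"claw": 255},
])

```text
time_s: 9.75
position: [0.6023, 0.1672, 0.0952]
tcp_rot: [[0.985, 0.17, 0.002], [0.17, -0.985, 0.001], [0.002, -0.001, -1.0]]
force: [-5.1, 0.9, 22.5]
opening: 0.002
grasp_force: 11.1
```

At its stop: 22 N, tip at 70 mm. I hold it for about 1.9 s.

Emit:
apply_moves([
  {"x": 0,"y": 0,"z": 0,"rx": 0,"ry": 0,"rz": 0,"claw": 255},
  {"x": 0,"y": 0,"z": 0,"rx": 0,"ry": 0,"rz": 0,"claw": 255},
  {"x": 0,"y": 0,"z": 0,"rx": 0,"ry": 0,"rz": 0,"claw": 255},
  {"x": 0,"y": 0,"z": 0,"rx": 0,"ry": 0,"rz": 0,"claw": 255},
  {"x": 0,"y": 0,"z": 0,"rx": 0,"ry": 0,"rz": 0,"claw": 255},
  {"x": 0,"y": 0,"z": 0,"rx": 0,"ry": 0,"rz": 0,"claw": 255},
  {"x": 0,"y": 0,"z": 0,"rx": 0,"ry": 0,"rz": 0,"claw": 255},
  {"x": 0,"y": 0,"z": 0,"rx": 0,"ry": 0,"rz": 0,"claw": 255},
  {"x": 0,"y": 0,"z": 0,"rx": 0,"ry": 0,"rz": 0,"claw": 255},
  {"x": 0,"y": 0,"z": 0,"rx": 0,"ry": 0,"rz": 0,"claw": 255},
])

```text
time_s: 11.0
position: [0.6023, 0.1672, 0.0952]
tcp_rot: [[0.985, 0.17, 0.002], [0.17, -0.985, 0.001], [0.002, -0.001, -1.0]]
force: [-5.3, 2.0, 22.2]
opening: 0.006
grasp_force: 11.1
```

Emit:
apply_moves([
  {"x": 0,"y": 0,"z": 0,"rx": 0,"ry": 0,"rz": 0,"claw": 255},
  {"x": 0,"y": 0,"z": 0,"rx": 0,"ry": 0,"rz": 0,"claw": 255},
  {"x": 0,"y": 0,"z": 0,"rx": 0,"ry": 0,"rz": 0,"claw": 255},
  {"x": 0,"y": 0,"z": 0,"rx": 0,"ry": 0,"rz": 0,"claw": 255},
  {"x": 0,"y": 0,"z": 0,"rx": 0,"ry": 0,"rz": 0,"claw": 255},
])

```text
time_s: 11.62
position: [0.6023, 0.1672, 0.0952]
tcp_rot: [[0.985, 0.17, 0.002], [0.17, -0.985, 0.001], [0.002, -0.001, -1.0]]
force: [-4.9, 1.6, 22.5]
opening: 0.005
grasp_force: 11.1
```

```bash
python3 - <<'E'
from g import *
im,d,P=pts('top')
rows([('S',0,-.045,.25),('I',-.14,0,.25)])
E
```

```text
at [0.6023 0.1672 0.0952] yaw 9.8 f [-4.8  1.8 22.9] t 11.675 open 0.0032906258869793877
S [ 5.000e-01  1.000e-01 -1.798e+02] rv [-0.01 -0.02 -0.08] world [0.602 0.167 0.275]
I [-190.5  358.4 -180.5] rv [-0.01 -0.02  4.4 ] world [ 0.475 -0.219  0.275]
```

Emit:
apply_moves([
  {"x": 0,"y": 0,"z": -50,"rx": 0,"ry": 0,"rz": 0,"claw": 255},
  {"x": 0,"y": 0,"z": -110,"rx": 0,"ry": 0,"rz": 0,"claw": 255},
  {"x": -10,"y": 20,"z": -165,"rx": 0,"ry": 0,"rz": 0,"claw": 255},
  {"x": -35,"y": 65,"z": -180,"rx": 0,"ry": 0,"rz": 0.6,"claw": 255},
  {"x": -60,"y": 112,"z": -180,"rx": 0,"ry": 0,"rz": 1.2,"claw": 255},
  {"x": -85,"y": 160,"z": -180,"rx": 0,"ry": 0,"rz": 1.8,"claw": 255},
  {"x": -110,"y": 208,"z": -180,"rx": 0,"ry": 0,"rz": 2.4,"claw": 255},
  {"x": -135,"y": 255,"z": -180,"rx": 0,"ry": 0,"rz": 3,"claw": 255},
  {"x": -160,"y": 302,"z": -180,"rx": 0,"ry": 0,"rz": 3.6,"claw": 255},
  {"x": -185,"y": 350,"z": -180,"rx": 0,"ry": 0,"rz": 4.2,"claw": 255},
])

```text
time_s: 12.92
position: [0.4781, -0.2115, 0.2709]
tcp_rot: [[0.964, -0.268, -0.001], [-0.268, -0.964, 0.0], [-0.001, 0.0, -1.0]]
force: [0.3, 0.9, 0.4]
opening: 0.008
grasp_force: 0.0
```

Emit:
apply_moves([
  {"x": -3,"y": 0,"z": 0,"rx": 0,"ry": 0,"rz": 0.2,"claw": 255},
  {"x": -3,"y": 0,"z": 0,"rx": 0,"ry": 0,"rz": 0.2,"claw": 255},
  {"x": -3,"y": 0,"z": 0,"rx": 0,"ry": 0,"rz": 0.2,"claw": 255},
])

```text
time_s: 13.3
position: [0.4764, -0.2077, 0.2713]
tcp_rot: [[0.959, -0.284, -0.001], [-0.284, -0.959, 0.001], [-0.001, -0.001, -1.0]]
force: [0.3, -0.0, 0.7]
opening: 0.008
grasp_force: 0.0
```

```bash
python3 - <<'E'
from g import *
rows([('I',-.14,0,.25),('I',-.14,0,.15)])
E
```

```text
at [ 0.4764 -0.2077  0.2713] yaw -16.48 f [ 0.3 -0.   0.7] t 13.3 open 0.007642682009169755
I [ 2.  10.7 -3.7] rv [-0.    0.01  0.02] world [ 0.475 -0.219  0.275]
I [ 2.1 10.8 96.3] rv [-0.    0.01  0.02] world [ 0.475 -0.219  0.175]
```

Emit:
apply_moves([
  {"x": 2,"y": 10,"z": 40,"rx": 0,"ry": 0,"rz": 0,"claw": 255},
  {"x": 2,"y": 10,"z": 80,"rx": 0,"ry": 0,"rz": 0,"claw": 255},
  {"x": 2,"y": 10,"z": 91,"rx": 0,"ry": 0,"rz": 0,"claw": 255},
  {"x": 20,"y": 10,"z": 91,"rx": 0,"ry": 0,"rz": 0,"claw": 255},
  {"x": 38,"y": 10,"z": 91,"rx": 0,"ry": 0,"rz": 0,"claw": 255},
  {"x": 55,"y": 10,"z": 91,"rx": 0,"ry": 0,"rz": 0,"claw": 255},
  {"x": 72,"y": 10,"z": 91,"rx": 0,"ry": 0,"rz": 0,"claw": 255},
  {"x": 82,"y": 10,"z": 91,"rx": 0,"ry": 0,"rz": 0,"claw": 255},
  {"x": 82,"y": 10,"z": 91,"rx": 0,"ry": 0,"rz": 0,"claw": 255},
])

```text
time_s: 14.42
position: [0.5529, -0.2418, 0.1811]
tcp_rot: [[0.959, -0.284, 0.001], [-0.284, -0.959, -0.001], [0.002, 0.0, -1.0]]
force: [-0.4, 0.3, 0.6]
opening: 0.007
grasp_force: 0.0
```

```bash
python3 - <<'E'
from g import *
im,d,P=pts('scene'); cv2.imwrite('pics/s1.png',im[60:260,100:330,::-1].repeat(2,0).repeat(2,1))
print(loc('I',read_state()['position']))
rows([('I',-.024,0,.157),('I',-.0085,0,.146),('I',.0045,0,.131),('I',.013,0,.113),('I',.0165,0,.094),('I',.0165,0,.09)])
E
```

```text
[-5.95823998e-02 -6.38311032e-05  1.80882239e-01]
at [ 0.5523 -0.2416  0.1809] yaw -16.54 f [ 0.3  0.4 -0.7] t 14.475 open 0.008226860434399488
I [35.6 -0.  -1.1] rv [ 0.   -0.01  0.01] world [ 0.586 -0.252  0.182]
I [51.1 -0.   9.9] rv [ 0.   -0.01  0.01] world [ 0.601 -0.256  0.171]
I [64.1  0.  24.9] rv [ 0.   -0.01  0.01] world [ 0.614 -0.26   0.156]
I [72.6  0.  42.9] rv [ 0.   -0.01  0.01] world [ 0.622 -0.262  0.138]
I [76.   0.  61.9] rv [ 0.   -0.01  0.01] world [ 0.625 -0.263  0.119]
I [76.   0.  65.9] rv [ 0.   -0.01  0.01] world [ 0.625 -0.263  0.115]
```

View pics/s1.png

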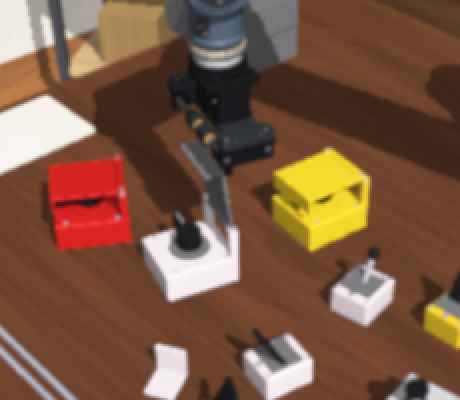

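The cover is about upright at (210,185), with the finger behind it. The handle points to -y and the paddle is off. Now I follow the arc down.

Emit:
apply_moves([
  {"x": 18,"y": 0,"z": -3,"rx": 0,"ry": 0,"rz": 0,"claw": 255},
  {"x": 35,"y": 0,"z": -1,"rx": 0,"ry": 0,"rz": 0,"claw": 255},
  {"x": 51,"y": 0,"z": 10,"rx": 0,"ry": 0,"rz": 0,"claw": 255},
  {"x": 64,"y": 0,"z": 25,"rx": 0,"ry": 0,"rz": 0,"claw": 255},
  {"x": 73,"y": 0,"z": 43,"rx": 0,"ry": 0,"rz": 0,"claw": 255},
  {"x": 76,"y": 0,"z": 55,"rx": 0,"ry": 0,"rz": 0,"claw": 255},
  {"x": 76,"y": 0,"z": 62,"rx": 0,"ry": 0,"rz": 0,"claw": 255},
  {"x": 76,"y": 0,"z": 65,"rx": 0,"ry": 0,"rz": 0,"claw": 255},
  {"x": 76,"y": 0,"z": 65,"rx": 0,"ry": 0,"rz": 0,"claw": 255},
])

```text
time_s: 15.6
position: [0.6247, -0.2636, 0.1174]
tcp_rot: [[0.958, -0.285, 0.001], [-0.285, -0.958, -0.0], [0.001, 0.0, -1.0]]
force: [-2.5, 0.6, 8.1]
opening: 0.003
grasp_force: 3.7
```

Emit:
apply_moves([
  {"x": 0,"y": 0,"z": 2,"rx": 0,"ry": 0,"rz": 0,"claw": 255},
  {"x": 0,"y": 0,"z": 3,"rx": 0,"ry": 0,"rz": 0,"claw": 255},
  {"x": 0,"y": 0,"z": 3,"rx": 0,"ry": 0,"rz": 0,"claw": 255},
])

```text
time_s: 15.98
position: [0.6248, -0.2636, 0.1172]
tcp_rot: [[0.958, -0.285, 0.001], [-0.285, -0.958, -0.001], [0.001, 0.001, -1.0]]
force: [-5.4, 3.9, 18.9]
opening: 0.007
grasp_force: 9.7
```

Emit:
apply_moves([
  {"x": 0,"y": 0,"z": -30,"rx": 0,"ry": 0,"rz": 0,"claw": 255},
  {"x": 0,"y": 0,"z": -90,"rx": 0,"ry": 0,"rz": 0,"claw": 255},
  {"x": -50,"y": 0,"z": -140,"rx": 0,"ry": 0,"rz": 0,"claw": 255},
  {"x": -100,"y": 0,"z": -140,"rx": 0,"ry": 0,"rz": 0,"claw": 255},
  {"x": -150,"y": 0,"z": -140,"rx": 0,"ry": 0,"rz": 0,"claw": 255},
  {"x": -150,"y": 0,"z": -140,"rx": 0,"ry": 0,"rz": 0,"claw": 255},
  {"x": -150,"y": 0,"z": -140,"rx": 0,"ry": 0,"rz": 0,"claw": 255},
])

```text
time_s: 16.85
position: [0.4817, -0.2214, 0.2532]
tcp_rot: [[0.958, -0.286, 0.002], [-0.286, -0.958, -0.001], [0.003, 0.001, -1.0]]
force: [-0.5, -0.2, -0.6]
opening: 0.001
grasp_force: 0.0
```

```bash
python3 - <<'E'
from g import *
im,d,P=pts('scene'); cv2.imwrite('pics/s2.png',im[60:330,100:430,::-1].repeat(2,0).repeat(2,1))
L=loc('I',P);m=(abs(L[...,0]-.0)<.04)&(abs(L[...,1])<.04)&(L[...,2]>.08)&(L[...,2]<.13);q=L[m]
print(len(q),'tilt',np.polyfit(q[:,0],q[:,2],1))
L=loc('S',P);m=(np.hypot(L[...,0],L[...,1]+.045)<.012)&(L[...,2]>.06);print('plunger z',np.percentile(L[m][:,2],[50,90]))
E
```

```text
487 tilt [0.00235481 0.09278156]
plunger z [0.08240404 0.08507842]
```

View pics/s2.png

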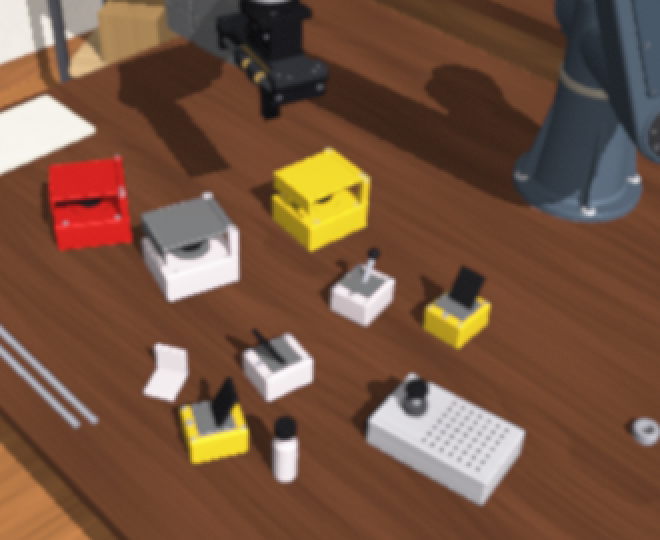

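The picture shows the cover shut at (190,225) with a measured tilt of 0.002 rad. The paddle is off at (275,350), the fan lever is on at (372,262), the plunger is up, and the arm is clear of everything. I'm handing in.

```bash
python3 -c "
from rig import *
print(hand_in())"
```

```text
the job is handed in; nothing more can be done
None
```

I handed the job in at about 17 s with the heater and isolator off, the bleed plunger held down about 1.9 s and released, and the cover shut; the fan stayed on, the loose items were not disturbed, and the hand-in gave no verdict.

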